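# Weigh in the returned domino cases and shut the lending chest

## Task

Open the lending chest by sliding its cover all the way back, then feel by lifting how heavy each returned domino case on the grey mat is: a case of 350 g or more is complete and goes into the chest, a lighter one has tiles missing and goes into the orange repair tray, all of them lying flat on the floor of the chest or tray, upright with the grip rib on top. When every case is put away, slide the cover home until you feel it meet its stop, let go, and leave the other things on the table where they are.

Things in the scene. Friction and masses are not known exactly. Their poses are not given: they have to be found in the camera images.
- chest: Dark wooden chest, fixed. Origin: underside, below the centre of its front compartment; x runs from front (robot side) to rear, y along its width. Outside x -72 to +220 mm, y +-146 mm, 74 mm high. Compartment, open on top once uncovered: inside x +-66, y +-140 mm, smooth floor 8 mm above the origin, walls 6 mm. Behind it (x 72 to 220) a closed block, over which the cover slides open.
- cover (a joint): Flat teal cover of the chest, 146 x 292 x 6 mm, top 81 mm above the table. Value in m: 0 = home against its stop, compartment shut; 0.145 = fully back against the rear stop (slid along the chest's +x), compartment uncovered. Starts shut or up to 40 mm open. Friction about 2 N plus 6 N per m/s; stays where left.
- cover_grip (a point): Centre of the brass grip bar standing on the cover near its front edge: 14 mm thick along the chest's x, 80 mm long along its y, from 81 to 105 mm above the table. This point is 93 mm above the table, at chest x = -55 mm + the cover's value.
- tray: Low orange open repair tray, fixed. Origin: centre of its underside. Inside x +-66 mm, y +-140 mm, smooth floor 6 mm above the origin, walls 6 mm thick and 40 mm high. It stands to one side of the mat, the chest to the other; which side varies.
- mat: Dark grey returns mat, 300 by 200 mm, 4 mm thick, fixed, origin in the centre of its underside. The returned cases start on it.
- case1: Returned domino case, closed wooden box with teal bands, 100 (its x) x 46 (its y) x 36 mm high, with a dark grip rib on top, 56 mm along x, 16 mm across, 22 mm tall (rib top 58 mm above the underside). Origin: centre of the underside. All look alike; each weighs between 100 and 600 g at random, balanced about the middle. May be absent.
- case2: Returned domino case, closed wooden box with teal bands, 100 (its x) x 46 (its y) x 36 mm high, with a dark grip rib on top, 56 mm along x, 16 mm across, 22 mm tall (rib top 58 mm above the underside). Origin: centre of the underside. All look alike; each weighs between 100 and 600 g at random, balanced about the middle. May be absent.
- case3: Returned domino case, closed wooden box with teal bands, 100 (its x) x 46 (its y) x 36 mm high, with a dark grip rib on top, 56 mm along x, 16 mm across, 22 mm tall (rib top 58 mm above the underside). Origin: centre of the underside. All look alike; each weighs between 100 and 600 g at random, balanced about the middle. May be absent.
- case4: Returned domino case, closed wooden box with teal bands, 100 (its x) x 46 (its y) x 36 mm high, with a dark grip rib on top, 56 mm along x, 16 mm across, 22 mm tall (rib top 58 mm above the underside). Origin: centre of the underside. All look alike; each weighs between 100 and 600 g at random, balanced about the middle. May be absent.
- novels: Bystander, not part of the job: two stacked paperbacks, 110 by 170 mm, 42 mm high. Origin: centre of the underside.
- specs: Bystander, not part of the job: black spectacles case, 60 by 150 mm, 34 mm high. Origin: centre of the underside.
- mug: Bystander, not part of the job: teal mug, 80 mm wide, 90 mm high. Origin: centre of the underside.
- bottle: Bystander, not part of the job: green bottle, 64 mm wide, 200 mm high. Origin: centre of the underside.
- succulent: Bystander, not part of the job: small potted plant, pot 110 mm wide, 90 mm high, leaves to about 180 mm. Origin: centre of the underside.
- guide: Bystander, not part of the job: yellow guidebook lying flat, 140 by 100 mm, 30 mm high. Origin: centre of the underside.
Not all that is in view belongs to the job. What is shaped like the case1 but pink or white is not meant.

How it is judged:
By the outcome, as a careful person would: the job done as asked, in the order asked, and still so for the second after the job is handed in, with the robot touching nothing.
Of case1, case2, case3, case4 only 3 to 4 are there at a start; the rules pass over those that are not, and their reading is None.
At some moment in a run one of case1, case2, case3, case4 may be knocked a few centimetres aside while the robot is not near it.
Once in a run the grip may slacken for a moment while it holds something.
It also fails if it takes over 208 s, if anything falls off the work surface, if the arm or the gripper's body presses on something with over 40 N, if the wrist force passes 120 N, or if a joint passes its speed limit or range.

## Robot

A 6-joint arm with a two-finger parallel gripper is mounted at the origin on the work surface. World frame = base frame: x ahead of the robot, y to its left, z up, the work surface at z = 0. Lengths are in m, angles in rad, forces in N, time in s.
With the tool pointing down it reaches from about 0.275 to 0.85 m from the base axis. Payload 5.2 kg.
Tool frame: the origin (TCP) lies at the very end of the fingers, on their centre line; the grasp point (between the pads) lies 19 mm behind it (pinch_z is the distance from the TCP to the grasp point, in m); x points along the fingers, y is the direction in which the jaws open and shut, and the axes are right-handed (so a half turn about x gives the same grasp; the last joint's range is limited). The gripper opens to 85 mm and grips with 20 to 120 N. Pads are 22 mm wide; open, the fingers measure 114 mm over their backs; the gripper's body (76 mm by 85 mm) begins 54 mm behind the grasp point. The pads swing forward as they close: fully open they stand 13 mm farther back than shut.
Start: joints at [-1.393, 0.259, 1.535, -0, 1.348, -0.203], TCP at [0.204, -0.511, 0.231] pointing down, gripper open.
Joint ranges: [-3.14, 3.14], [-0.91, 2.08], [0.19, 2.58], [-1.22, 4.36], [0.22, 2.71], [-3.12, 3.12]. Speed limits (rad/s): [2.57, 2.57, 3.14, 3.14, 3.14, 3.14].

## Interface

Orientations are given as a unit quaternion [w, x, y, z].
In Python, from workcell import * gives the robot as it stands.
- The arm moves only by the tool jog_arm, never from a script. Its argument "deltas" is a list of rows, each an object with "dp": the shift along the tool's x, y, z as a fraction of full scale, a list of three; "dr": the turn, a rotation vector about the tool's x, y, z as a fraction of full scale, a list of three; "claw": the opening, from -1 (shut) to 1 (fully open), so that 0 is half open. In form: [{"dp": [x, y, z], "dr": [rx, ry, rz], "claw": claw}, ...]. A call has 1 to 20 rows; each row is the pose to reach, as a shift and turn from the pose measured when the call began, along the tool's axes at that moment; what a row does not reach only later rows make up. Full scale, the value 1, is 200 mm for a shift and 120 degrees for a turn. A row lasts 1/8 s, in which the tool goes at most 62.5 mm and 10.7 degrees, less where a joint would pass 70% of its speed; a pose out of reach is approached as far as the arm can. A call with a number of a shift or a turn outside -1 to 1 is refused whole. A call with a gripper value outside its range is refused whole. The fingers move at their own pace and stop on an object; "force" is the grip in N (left out, the last holds). Time passes only in rows, so rows that repeat a pose let the fingers close. It gives the time, the measured TCP pose, the force and the opening at its end, in the units of the state.
- read_state(): the state, without advancing time (a new reading comes with each control period).
- get_image(name): name is "scene" or "top" or "wrist"; returns a dict with "color" (384x512x3 uint8, red, green, blue), "intrinsics" (3x3 intrinsics, pixels), "R" (3x3) and "t" (3): a world point X has camera coordinates R X + t. Camera axes: x right, y down, z forward; pixel columns grow to the right and rows downward; lengths in m; the calibration is good to about 2 mm. A picture is of the moment at which its call begins. There is no depth.
- close_job(): hands the job in, once; it reports no verdict.
The state is a dict: "time": time; "q": joint angles; "qd": joint speeds; "joint_efforts": joint torques, N m; "position": TCP position; "ee_rot": TCP orientation; "force": force on the tool from outside, world axes, zero at the start; "wrist_torque": the same for the moment, N m; "gripper_width": finger opening in m.
Only numpy, scipy, OpenCV 4.12 (cv2) and the standard library are available. Lean on these libraries where they do the work, as an engineer would, in place of code of your own. Each camera call takes 0.05 s, during which the arm holds its last target.

## Working session

There is one attempt and no reset: what is moved stays moved. The work goes in short steps, Python scripts to look and compute and a tool call to move; the robot and the scene stay as the last step left them, time stands still between calls to the robot, and variables do not carry over. Pictures are saved under pics/ and viewed, and the job is handed in when it is done.

Besides the shell and the picture viewer there is one more tool, called after "Call:" by a JSON object that holds its "api" and its "payload". jog_arm: Moves the arm, as the interface text tells. Shift numbers are shares of 200 mm and turn numbers shares of 120 degrees, none past 1 either way. Its arguments: {"type":"object","properties":{"deltas":{"type":"array"},"force":{"type":"number"}},"required":["deltas"]}

```bash
ls; mkdir -p pics
cat > h.py <<'E'
from workcell import *
import numpy as np, cv2
def snap(name,fn,crop=None,scale=1):
    d=get_image(name); im=d['color'][:,:,::-1].copy()
    np.savez('pics/'+fn+'.npz',**d)
    if crop: a,b,c,e=crop; im=im[b:e,a:c]
    if scale!=1: im=cv2.resize(im,None,fx=scale,fy=scale,interpolation=cv2.INTER_CUBIC)
    cv2.imwrite('pics/'+fn+'.png',im); return d
def ray(d,u,v,z):
    K,R,t=np.array(d['intrinsics']),np.array(d['R']),np.array(d['t'])
    c=-R.T@t; r=R.T@np.linalg.inv(K)@np.array([u,v,1.]); s=(z-c[2])/r[2]
    return c+s*r
def proj(d,X):
    K,R,t=np.array(d['intrinsics']),np.array(d['R']),np.array(d['t'])
    p=K@(R@np.array(X)+t); return p[:2]/p[2]
E
python3 - <<'E'
from h import *
s=read_state()
for k,v in s.items(): print(k,np.round(v,4))
for n in('top','scene','wrist'): 
    d=snap(n,n+'0',scale=1.5); print(n, -np.array(d['R']).T@d['t'])
E
```

```text
pics
time 0.0
q [-1.3928  0.2593  1.5361  0.      1.348  -0.2028]
qd [-0.0005 -0.0006  0.      0.0004 -0.0009 -0.0005]
joint_efforts [ 1.00000e-04 -4.46025e+01 -2.90572e+01 -2.00000e-04  1.18000e-02
 -0.00000e+00]
position [ 0.2043 -0.51    0.2305]
ee_rot [ 0.1332  0.6943  0.1345 -0.6943]
force [ 0.7749 -0.314  -0.3239]
wrist_torque [-0.0162 -0.009   0.0624]
gripper_width 0.0857
top [0.45154819 0.0166233  1.49801096]
scene [1.62709796 0.03595651 1.16519192]
wrist [ 0.26810194 -0.48585528  0.37343303]
```

View pics/top0.png

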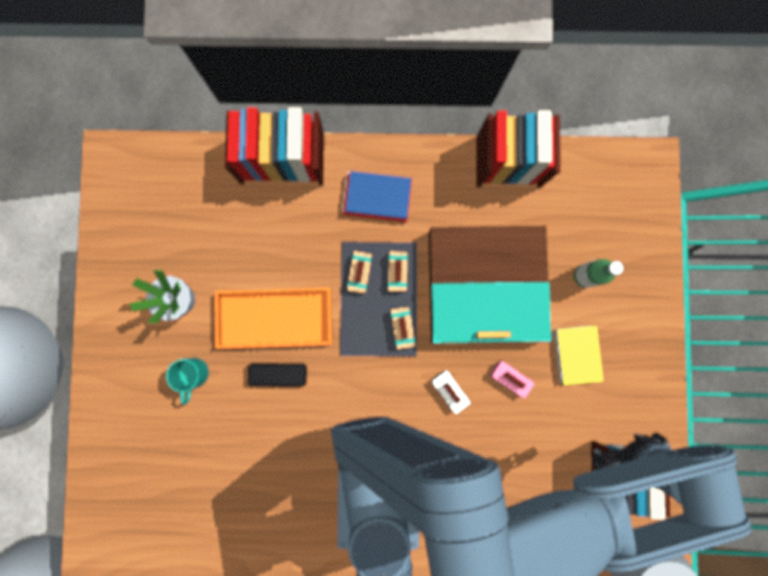

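View pics/scene0.png

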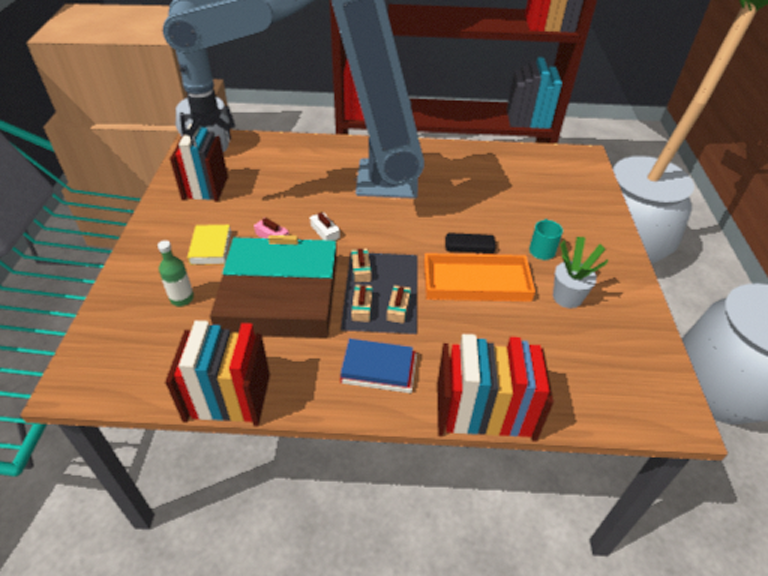

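The top view (1.5x) shows three wood/teal cases on the mat at (359,272), (398,270) and (403,328). Things that could be mistaken for them are the white one at (451,392) and the pink one at (512,379), both off the mat and not meant. The chest is on the robot's right and the cover looks nearly shut, with its grip at (493,335). The tray is on the left. I'll take one close crop to check.

Run:
```python
from h import *
d=snap('top','top1',crop=(135,140,415,285),scale=2.8)
def P(u,v,z): return np.round(ray(d,u/1.5,v/1.5,z),3)
for n,u,v,z in [('c1',359,272,.062),('c2',398,270,.062),('c3',403,328,.062),('grip',493,335,.105),
 ('mat tl',341,242,.004),('mat br',416,355,.004),('chest rl',430,227,.074),('chest rr',547,227,.074),('cov fl',433,344,.081),('cov fr',551,342,.081),('cov rl',432,285,.081),('cov rr',548,281,.081),
 ('tray tl',215,290,.04),('tray tr',330,289,.04),('tray br',331,344,.04),('tray bl',216,349,.04)]: print(n,P(u,v,z))
```

```text
c1 [0.592 0.053 0.062]
c2 [ 0.598 -0.045  0.062]
c3 [ 0.452 -0.059  0.062]
grip [ 0.437 -0.276  0.105]
mat tl [0.676 0.103 0.004]
mat br [ 0.383 -0.096  0.004]
chest rl [ 0.706 -0.125  0.074]
chest rr [ 0.71  -0.42   0.074]
cov fl [ 0.414 -0.132  0.081]
cov fr [ 0.421 -0.424  0.081]
cov rl [ 0.56  -0.129  0.081]
cov rr [ 0.573 -0.419  0.081]
tray tl [0.544 0.42  0.04 ]
tray tr [0.55  0.127 0.04 ]
tray br [0.41  0.122 0.04 ]
tray bl [0.394 0.413 0.04 ]
```

View pics/top1.png

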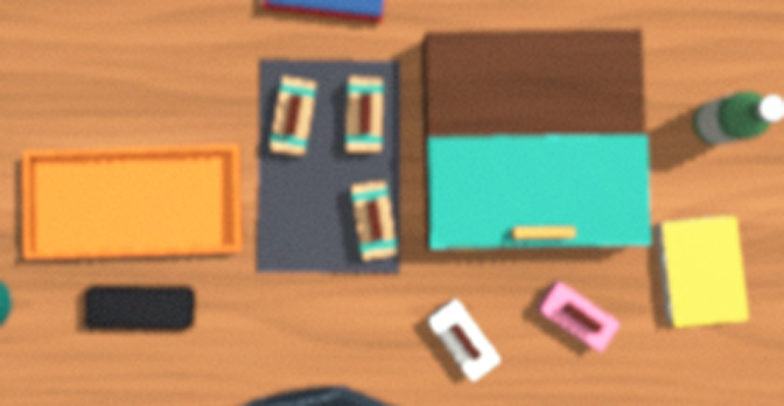

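The crop confirms three wooden cases with teal bands and dark ribs, at crop pixels (293,115), (365,114) and (374,221). The white (463,340) and pink (580,316) look-alikes are off the mat. Next I'll measure by colour segmentation on rectified planes.

```bash
cat >> h.py <<'E'
def rect(d,z,x0=.3,x1=.8,y0=-.5,y1=.5,mm=1.0):
    """orthophoto of plane z; px col=(y1-y)*1000, row=(x1-x)*1000"""
    q=[(x1,y1),(x1,y0),(x0,y0),(x0,y1)]
    src=np.float32([proj(d,[a,b,z]) for a,b in q])
    W,H=int((y1-y0)*1000),int((x1-x0)*1000)
    M=cv2.getPerspectiveTransform(src,np.float32([(0,0),(W,0),(W,H),(0,H)]))
    return cv2.warpPerspective(np.ascontiguousarray(d['color'][:,:,::-1]),M,(W,H),flags=cv2.INTER_CUBIC)
def blobs(img,lo,hi,amin=300,x1=.8,y1=.5):
    m=cv2.inRange(cv2.cvtColor(img,cv2.COLOR_BGR2HSV),lo,hi)
    out=[]
    for c in cv2.findContours(m,cv2.RETR_EXTERNAL,cv2.CHAIN_APPROX_NONE)[0]:
        if cv2.contourArea(c)<amin: continue
        b=cv2.boxPoints(cv2.minAreaRect(c)); (cx,cy),(w,h),a=cv2.minAreaRect(c)
        e=[b[1]-b[0],b[2]-b[1]]; l=max(e,key=np.linalg.norm)
        yaw=np.degrees(np.arctan2(-l[0],-l[1])) # dir: x=-row,y=-col
        yaw=(yaw+90)%180-90
        out.append((round(x1-cy/1000,4),round(y1-cx/1000,4),round(yaw,1),round(w),round(h)))
    return out
E
python3 - <<'E'
from h import *
d=dict(np.load('pics/top1.npz'))
print('cover',blobs(rect(d,.081),(78,120,120),(95,255,255),5000))
print('grip',blobs(rect(d,.105),(18,80,120),(32,255,255),300))
print('tray',blobs(rect(d,.04),(8,180,150),(20,255,255),5000))
print('ribs',blobs(rect(d,.062),(0,60,20),(12,255,120),300))
print('ribs',blobs(rect(d,.062),(170,60,20),(180,255,120),300))
r=rect(d,.062); cv2.imwrite('pics/r.png',r[100:450,350:650]*1); cv2.imwrite('pics/r.png',cv2.resize(r[100:450,380:620],None,fx=1.7,fy=1.7))
E
```

```text
cover [(0.4953, -0.2745, np.float32(-88.6), 147, 294)]
grip [(0.4394, -0.2755, np.float32(-88.7), 14, 81), (0.3902, -0.4689, np.float32(5.0), 142, 73), (0.4883, 0.3561, np.float32(-28.4), 23, 41), (0.4687, 0.2503, np.float32(-87.9), 109, 205), (0.5871, 0.0377, np.float32(-13.2), 14, 50)]
tray [(0.4746, 0.2724, np.float32(-87.5), 146, 297)]
ribs [(0.3335, 0.2565, np.float32(-90.0), 149, 59), (0.5341, -0.0913, np.float32(1.7), 278, 16), (0.6264, -0.2673, np.float32(-87.4), 170, 301)]
ribs []
```

View pics/r.png

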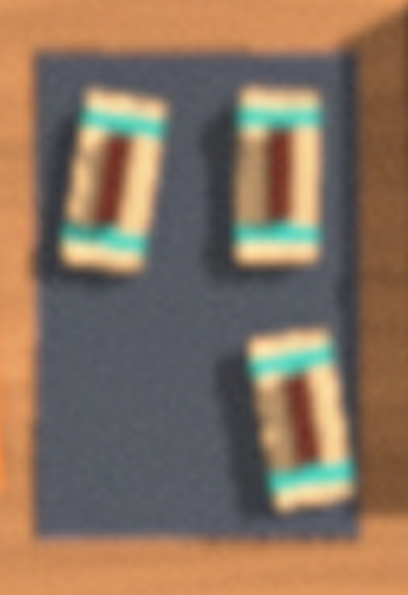

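```bash
cat >> h.py <<'E'
from scipy.spatial.transform import Rotation as Ro
def Rt(): 
    s=read_state(); w,x,y,z=s['ee_rot']; return np.array(s['position']),Ro.from_quat([x,y,z,w])
def tgt(yaw):
    """tool x down, jaw axis (tool y) at world yaw deg"""
    a=np.radians(yaw); y=np.array([np.cos(a),np.sin(a),0]); x=np.array([0,0,-1.]); return Ro.from_matrix(np.stack([x,y,np.cross(x,y)],1))
def delta(p,yaw=None):
    p0,R0=Rt(); dp=R0.inv().apply(np.array(p)-p0)/.2
    dr=np.zeros(3)
    if yaw is not None:
        c=[(R0.inv()*tgt(yaw+k)).as_rotvec(degrees=True)/120 for k in(0,180)]
        dr=min(c,key=np.linalg.norm)
    print('dp',np.round(dp,3),'dr',np.round(dr,4)); return dp,dr
def st():
    s=read_state(); p,R=Rt(); j=R.as_matrix()[:,1]
    print('t',round(s['time'],2),'p',np.round(p,4),'jawyaw',round(np.degrees(np.arctan2(j[1],j[0])),1),'xaxis',np.round(R.as_matrix()[:,0],3),'q',np.round(s['q'],2),'F',np.round(s['force'],2),'w',round(s['gripper_width'],4))
E
python3 - <<'E'
from h import *
st(); print(Rt()[1].as_matrix().round(3))
delta([.4394,-.2755,.23],1.4); delta([.4394,-.2755,.085],1.4)
d=dict(np.load('pics/top1.npz'))
im=rect(d,.062)[100:450,380:620]; hsv=cv2.cvtColor(im,cv2.COLOR_BGR2HSV)
for r,c in[(106,67),(106,165),(247,179)]: print(hsv[r,c])
g=(hsv[...,0]<10)&(hsv[...,1]>110)&(hsv[...,2]<125)
for c in cv2.findContours(g.astype('u1'),0,1)[0]:
    if cv2.contourArea(c)>200:
        (cx,cy),wh,a=cv2.minAreaRect(c); print(.8-(cy+100)/1000,.5-(cx+380)/1000,wh,a)
E
```

```text
t 0.2 p [ 0.2044 -0.5103  0.2308] jawyaw -68.2 xaxis [-0.     0.001 -1.   ] q [-1.39  0.26  1.54  0.    1.35 -0.2 ] F [-0.22 -0.36  0.49] w 0.0853
[[-0.     0.372 -0.928]
 [ 0.001 -0.928 -0.372]
 [-1.    -0.001 -0.   ]]
dp [ 0.005 -0.653 -1.527] dr [-5.798e-01 -4.000e-04  4.000e-04]
dp [ 0.73  -0.652 -1.527] dr [-5.798e-01 -4.000e-04  4.000e-04]
[  6 169 115]
[  6 166 123]
[  5 161 122]
0.45362400817871096 -0.055932006835937464 (46.33133316040039, 8.139288902282715) 79.69515228271484
0.5943973083496095 0.0548154067993164 (8.257617950439453, 48.4084358215332) 8.530765533447266
0.5975 -0.04249999999999998 (47.0, 9.0) 90.0
```

Call:
{"api": "jog_arm", "payload": {"deltas": [{"dp": [-0.1,-0.35,-0.8],"dr": [-0.58,0,0],"claw": 0.2},{"dp": [-0.1,-0.35,-0.8],"dr": [-0.58,0,0],"claw": 0.2},{"dp": [-0.1,-0.35,-0.8],"dr": [-0.58,0,0],"claw": 0.2},{"dp": [-0.1,-0.35,-0.8],"dr": [-0.58,0,0],"claw": 0.2},{"dp": [-0.1,-0.35,-0.8],"dr": [-0.58,0,0],"claw": 0.2},{"dp": [-0.1,-0.35,-0.8],"dr": [-0.58,0,0],"claw": 0.2},{"dp": [-0.1,-0.35,-0.8],"dr": [-0.58,0,0],"claw": 0.2},{"dp": [-0.1,-0.35,-0.8],"dr": [-0.58,0,0],"claw": 0.2},{"dp": [-0.1,-0.35,-0.8],"dr": [-0.58,0,0],"claw": 0.2}]}}

```text
time: 1.32
position: [0.3268, -0.3858, 0.2508]
ee_rot: [0.505, 0.494, 0.506, -0.494]
force: [-0.3, 0.8, 0.3]
gripper_width: 0.0513
```

Run:
```python
from h import *
st()
delta([.4394,-.2755,.15],1.4); delta([.4394,-.2755,.085],1.4)
d=snap('wrist','w1',scale=1.5); print(proj(d,[.4394,-.2755,.105]),-d['R'].T@d['t'])
```

```text
t 1.32 p [ 0.3268 -0.3858  0.2508] jawyaw 1.3 xaxis [-0.     0.001 -1.   ] q [-1.09  0.17  1.6   0.    1.37 -1.11] F [-0.32  0.75  0.26] w 0.0513
dp [ 0.504  0.575 -0.538] dr [-0.0007 -0.0006  0.0002]
dp [ 0.829  0.576 -0.537] dr [-0.0007 -0.0006  0.0002]
[392.73205367  44.54400034] [ 0.32567336 -0.31861237  0.39374861]
```

View pics/w1.png

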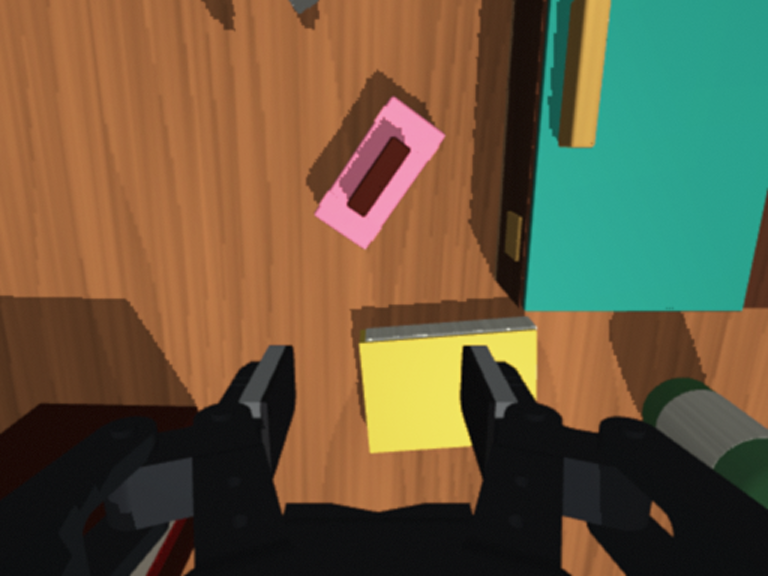

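Call:
{"api": "jog_arm", "payload": {"deltas": [{"dp": [0,0.575,-0.537],"dr": [0,0,0],"claw": 0.0},{"dp": [0.2,0.575,-0.537],"dr": [0,0,0],"claw": 0.0},{"dp": [0.4,0.575,-0.537],"dr": [0,0,0],"claw": 0.0},{"dp": [0.5,0.575,-0.537],"dr": [0,0,0],"claw": 0.0},{"dp": [0.6,0.575,-0.537],"dr": [0,0,0],"claw": 0.0},{"dp": [0.7,0.575,-0.537],"dr": [0,0,0],"claw": 0.0},{"dp": [0.8,0.575,-0.537],"dr": [0,0,0],"claw": 0.0},{"dp": [0.83,0.575,-0.537],"dr": [0,0,0],"claw": 0.0},{"dp": [0.83,0.575,-0.537],"dr": [0,0,0],"claw": -0.3}], "force": 20}}

```text
time: 2.5
position: [0.4392, -0.2756, 0.0849]
ee_rot: [0.505, 0.495, 0.506, -0.494]
force: [0.2, 0.2, 0.0]
gripper_width: 0.0299
```

Run:
```python
from h import *
st()
d=snap('wrist','w2',scale=1.5)
```

```text
t 2.5 p [ 0.4392 -0.2756  0.0849] jawyaw 1.3 xaxis [-0.001  0.002 -1.   ] q [-0.78  0.35  1.8   0.    0.99 -0.8 ] F [0.18 0.18 0.05] w 0.0299
```

View pics/w2.png

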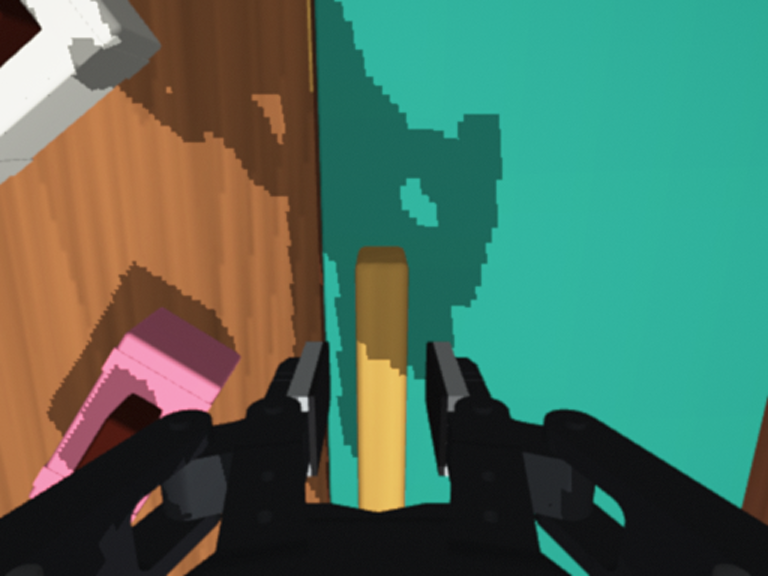

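The bar at (382,380) is centred between the pads. I'll grip it and slide.

Call:
{"api": "jog_arm", "payload": {"deltas": [{"dp": [0,0,0],"dr": [0,0,0],"claw": -1},{"dp": [0,0,0],"dr": [0,0,0],"claw": -1},{"dp": [0,0,0],"dr": [0,0,0],"claw": -1},{"dp": [0,0.08,0],"dr": [0,0,0],"claw": -1},{"dp": [0,0.16,0],"dr": [0,0,0],"claw": -1},{"dp": [0,0.24,0],"dr": [0,0,0],"claw": -1},{"dp": [0,0.32,0],"dr": [0,0,0],"claw": -1},{"dp": [0,0.4,0],"dr": [0,0,0],"claw": -1},{"dp": [0,0.48,0],"dr": [0,0,0],"claw": -1},{"dp": [0,0.56,0],"dr": [0,0,0],"claw": -1},{"dp": [0,0.6,0],"dr": [0,0,0],"claw": -1},{"dp": [0,0.63,0],"dr": [0,0,0],"claw": -1},{"dp": [0,0.63,0],"dr": [0,0,0],"claw": -1}], "force": 40}}

```text
time: 4.18
position: [0.5665, -0.2734, 0.0864]
ee_rot: [0.506, 0.495, 0.505, -0.494]
force: [1.5, 0.1, 4.2]
gripper_width: 0.0134
```

Run:
```python
from h import *
st()
```

```text
t 4.17 p [ 0.5665 -0.2734  0.0864] jawyaw 1.3 xaxis [ 0.002 -0.    -1.   ] q [-0.63  0.52  1.52  0.    1.1  -0.65] F [1.46 0.08 4.19] w 0.0134
```

Call:
{"api": "jog_arm", "payload": {"deltas": [{"dp": [0,0.015,0],"dr": [0,0,0],"claw": -1},{"dp": [0,0.03,0],"dr": [0,0,0],"claw": -1},{"dp": [0,0.045,0],"dr": [0,0,0],"claw": -1},{"dp": [0,0.06,0],"dr": [0,0,0],"claw": -1}]}}

```text
time: 4.68
position: [0.5786, -0.2731, 0.0864]
ee_rot: [0.506, 0.495, 0.505, -0.494]
force: [-2.2, 0.2, 3.1]
gripper_width: 0.0129
```

Call:
{"api": "jog_arm", "payload": {"deltas": [{"dp": [0,0.015,0],"dr": [0,0,0],"claw": -1},{"dp": [0,0.025,0],"dr": [0,0,0],"claw": -1}]}}

```text
time: 4.92
position: [0.5825, -0.2729, 0.0864]
ee_rot: [0.506, 0.494, 0.506, -0.494]
force: [-11.1, -0.8, 9.8]
gripper_width: 0.013
```

Call:
{"api": "jog_arm", "payload": {"deltas": [{"dp": [0,0.015,0],"dr": [0,0,0],"claw": -1},{"dp": [0,0.02,0],"dr": [0,0,0],"claw": -1}]}}

```text
time: 5.18
position: [0.5825, -0.2729, 0.0864]
ee_rot: [0.503, 0.492, 0.509, -0.496]
force: [-18.6, -0.1, 11.8]
gripper_width: 0.0134
```

Rear stop felt: -18 N with no further motion. Next I release the bar and rise.

Call:
{"api": "jog_arm", "payload": {"deltas": [{"dp": [0,-0.005,0],"dr": [0,0,0],"claw": 0},{"dp": [0,-0.005,0],"dr": [0,0,0],"claw": 0},{"dp": [0,-0.005,0],"dr": [0,0,0],"claw": 0},{"dp": [-0.3,-0.01,0],"dr": [0,0,0],"claw": 0},{"dp": [-0.6,-0.01,0],"dr": [0,0,0],"claw": 0},{"dp": [-0.8,-0.01,0],"dr": [0,0,0],"claw": 0},{"dp": [-0.8,-0.01,0],"dr": [0,0,0],"claw": 0}]}}

```text
time: 6.05
position: [0.5842, -0.2741, 0.2511]
ee_rot: [0.507, 0.492, 0.505, -0.495]
force: [0.5, -0.3, -0.9]
gripper_width: 0.0427
```

Run:
```python
from h import *
st()
d=snap('top','top2',crop=(135,140,415,285),scale=2.8)
print('cover',blobs(rect(d,.081),(78,120,120),(95,255,255),5000))
im=rect(d,.062)[100:450,380:620]; hsv=cv2.cvtColor(im,cv2.COLOR_BGR2HSV)
g=(hsv[...,0]<10)&(hsv[...,1]>110)&(hsv[...,2]<125)
for c in cv2.findContours(g.astype('u1'),0,1)[0]:
    if cv2.contourArea(c)>200:
        (cx,cy),wh,a=cv2.minAreaRect(c); print(.8-(cy+100)/1000,.5-(cx+380)/1000,wh,a)
delta([.597,-.044,.23],90);
```

```text
t 6.05 p [ 0.5842 -0.2741  0.2511] jawyaw 1.4 xaxis [-0.002 -0.004 -1.   ] q [-0.61  0.42  1.25 -0.    1.47 -0.63] F [ 0.52 -0.35 -0.86] w 0.0427
cover [(0.6341, -0.2367, np.float32(-88.5), 145, 226)]
0.45469033813476567 -0.058189544677734406 (45.06679153442383, 9.834908485412598) 80.90972137451172
0.5944193115234375 0.0549621047973633 (8.554299354553223, 48.4084358215332) 8.530765533447266
0.5975 -0.04249999999999998 (47.0, 9.0) 90.0
dp [ 0.089  0.098 -1.145] dr [-0.7385 -0.0017  0.0027]
```

View pics/top2.png

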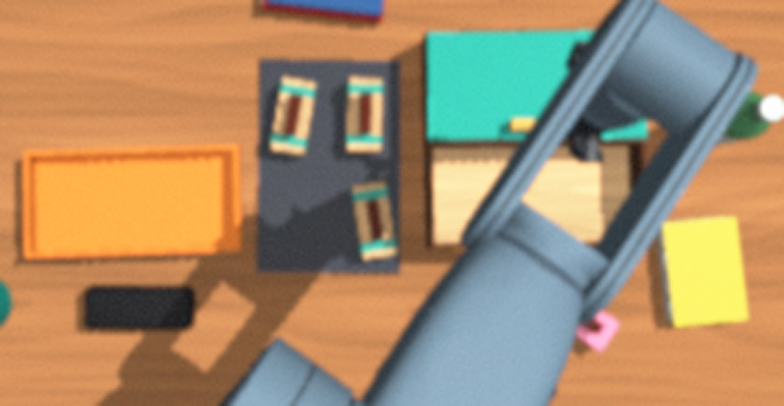

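Run:
```python
from h import *
delta([.54,-.075,.27],90);
```

```text
dp [-0.109 -0.192 -0.997] dr [-0.7385 -0.0017  0.0027]
```

Call:
{"api": "jog_arm", "payload": {"deltas": [{"dp": [-0.1,-0.19,-0.99],"dr": [-0.738,0,0],"claw": 0},{"dp": [-0.1,-0.19,-0.99],"dr": [-0.738,0,0],"claw": 0},{"dp": [-0.1,-0.19,-0.99],"dr": [-0.738,0,0],"claw": 0},{"dp": [-0.1,-0.19,-0.99],"dr": [-0.738,0,0],"claw": 0},{"dp": [-0.1,-0.19,-0.99],"dr": [-0.738,0,0],"claw": 0},{"dp": [-0.1,-0.19,-0.99],"dr": [-0.738,0,0],"claw": 0},{"dp": [-0.1,-0.19,-0.99],"dr": [-0.738,0,0],"claw": 0},{"dp": [-0.1,-0.19,-0.99],"dr": [-0.738,0,0],"claw": 0},{"dp": [-0.1,-0.19,-0.99],"dr": [-0.738,0,0],"claw": 0},{"dp": [-0.1,-0.19,-0.99],"dr": [-0.738,0,0],"claw": 0},{"dp": [-0.1,-0.19,-0.99],"dr": [-0.738,0,0],"claw": 0}]}}

```text
time: 7.48
position: [0.5401, -0.0762, 0.2672]
ee_rot: [0.704, 0.0, 0.71, -0.001]
force: [0.0, -0.0, 0.0]
gripper_width: 0.0429
```

```bash
cat >> h.py <<'E'
def ribs(d,z=.062,name=None):
    im=rect(d,z); hsv=cv2.cvtColor(im,cv2.COLOR_BGR2HSV)
    g=((hsv[...,0]<12)&(hsv[...,1]>110)&(hsv[...,2]<125)&(hsv[...,2]>30)).astype('u1')
    g[:, :390]=0; g[:,610:]=0; g[:90]=0; g[430:]=0
    for c in cv2.findContours(g,0,1)[0]:
        if cv2.contourArea(c)>200:
            (cx,cy),(w,h),a=cv2.minAreaRect(c); yaw=-a if h>w else 90-a
            print('rib',round(.8-cy/1000,4),round(.5-cx/1000,4),'yaw',round(yaw,1),round(w),round(h))
    if name: cv2.imwrite('pics/'+name+'.png',cv2.resize(im[90:430,390:610],None,fx=1.7,fy=1.7))
E
python3 - <<'E'
from h import *
st()
d=snap('wrist','w3',scale=1.5); ribs(d,.062,'r3')
E
```

```text
t 7.47 p [ 0.5401 -0.0762  0.2672] jawyaw 89.9 xaxis [-0.008 -0.001 -1.   ] q [-0.34  0.23  1.48 -0.    1.43 -1.91] F [ 0.05 -0.01  0.  ] w 0.0429
rib 0.44 0.1015 yaw 0.0 48 17
rib 0.4546 -0.0586 yaw 9.5 54 15
rib 0.5935 0.0503 yaw -9.1 22 57
rib 0.5965 -0.045 yaw 0.0 57 16
rib 0.7024 -0.0404 yaw 84.1 58 14
```

View pics/w3.png

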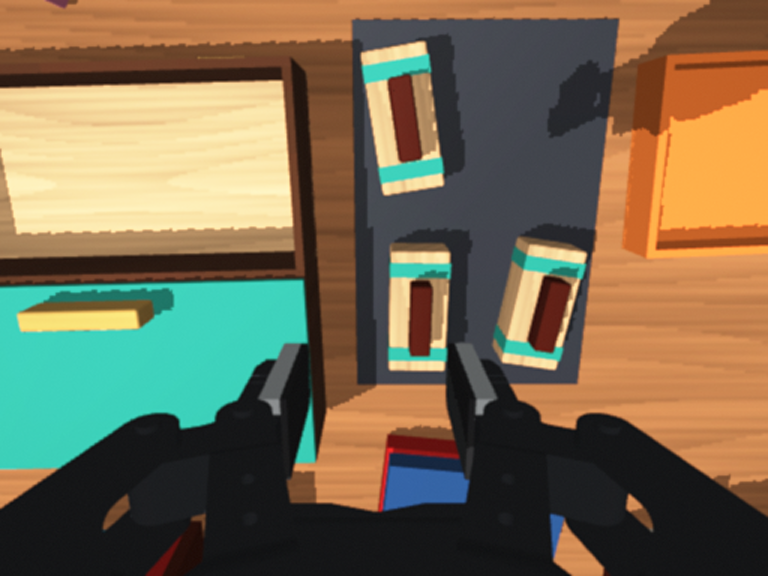

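View pics/r3.png

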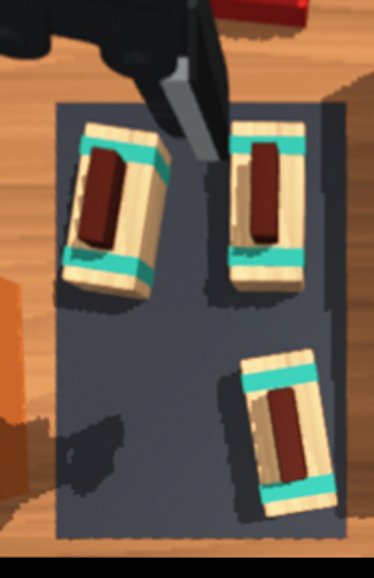

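The wrist view shows B's rib at (420,318), A's at (550,313) and C's at (404,118). These match the top-view poses within about 3 mm. I'll hover over B, tare the force and check the chest rim.

```bash
cat >> h.py <<'E'
def fz(n=12):
    a=[]
    for i in range(n):
        get_image('top'); a.append(read_state()['force'])
    a=np.array(a); print('F mean',a.mean(0).round(3),'sd',a.std(0).round(2)); return a
E
python3 - <<'E'
from h import *
d=dict(np.load('pics/w3.npz'))
for u,v in[(292,58),(303,275)]: print(ray(d,u/1.5,v/1.5,.074))
for u,v in[(665,55),(647,258)]: print('tray',ray(d,u/1.5,v/1.5,.04))
delta([.5965,-.045,.15],90);delta([.5965,-.045,.044],90)
E
```

```text
[ 0.41875698 -0.13045496  0.074     ]
[ 0.55991324 -0.12932062  0.074     ]
tray [0.4117699  0.12251322 0.04      ]
tray [0.55559711 0.13042037 0.04      ]
dp [0.585 0.157 0.286] dr [-0.0009 -0.0034  0.0004]
dp [1.115 0.158 0.289] dr [-0.0009 -0.0034  0.0004]
```

Call:
{"api": "jog_arm", "payload": {"deltas": [{"dp": [0.3,0.157,0.286],"dr": [0,-0.003,0],"claw": 0.2},{"dp": [0.585,0.157,0.286],"dr": [0,-0.003,0],"claw": 0.2},{"dp": [0.585,0.157,0.286],"dr": [0,-0.003,0],"claw": 0.2},{"dp": [0.585,0.157,0.286],"dr": [0,-0.003,0],"claw": 0.2},{"dp": [0.585,0.157,0.286],"dr": [0,-0.003,0],"claw": 0.2}]}}

```text
time: 8.15
position: [0.5977, -0.0458, 0.1526]
ee_rot: [0.708, 0.0, 0.706, -0.002]
force: [0.1, -0.1, -0.4]
gripper_width: 0.0514
```

Run:
```python
from h import *
st(); fz(); st();
delta([.5965,-.045,.044],90)
snap('wrist','w4')
```

```text
t 8.15 p [ 0.5977 -0.0458  0.1526] jawyaw 89.9 xaxis [ 0.003 -0.002 -1.   ] q [-0.26  0.4   1.53 -0.    1.21 -1.83] F [ 0.13 -0.14 -0.43] w 0.0514
F mean [ 0.084  0.014 -0.079] sd [0.69 0.55 0.35]
t 8.75 p [ 0.5966 -0.045   0.15  ] jawyaw 89.9 xaxis [-0.001 -0.001 -1.   ] q [-0.26  0.41  1.53 -0.    1.21 -1.83] F [ 0.63  0.13 -0.35] w 0.0513
dp [0.53  0.001 0.   ] dr [-0.0009 -0.0004  0.0004]
```

View pics/w4.png

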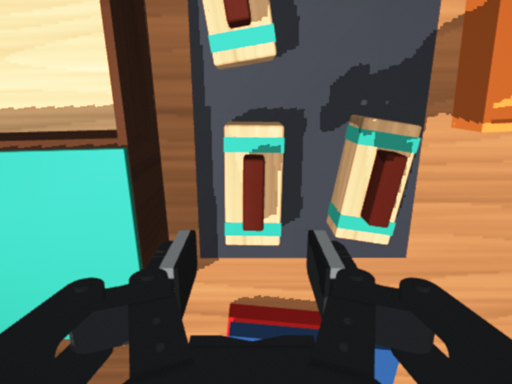

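Call:
{"api": "jog_arm", "payload": {"deltas": [{"dp": [0.2,0,0],"dr": [0,0,0],"claw": 0.1},{"dp": [0.4,0,0],"dr": [0,0,0],"claw": 0.0},{"dp": [0.53,0,0],"dr": [0,0,0],"claw": 0.0},{"dp": [0.53,0,0],"dr": [0,0,0],"claw": 0.0},{"dp": [0.53,0,0],"dr": [0,0,0],"claw": -1},{"dp": [0.53,0,0],"dr": [0,0,0],"claw": -1},{"dp": [0.53,0,0],"dr": [0,0,0],"claw": -1},{"dp": [0.53,0,0],"dr": [0,0,0],"claw": -1},{"dp": [0.53,0,0],"dr": [0,0,0],"claw": -1}], "force": 60}}

```text
time: 9.93
position: [0.5977, -0.0451, 0.0455]
ee_rot: [0.708, 0.0, 0.706, -0.001]
force: [0.4, 1.9, 6.6]
gripper_width: 0.0145
```

Call:
{"api": "jog_arm", "payload": {"deltas": [{"dp": [-0.1,0,0],"dr": [0,0,0],"claw": -1},{"dp": [-0.2,0,0],"dr": [0,0,0],"claw": -1},{"dp": [-0.35,0,0],"dr": [0,0,0],"claw": -1},{"dp": [-0.5,0,0],"dr": [0,0,0],"claw": -1},{"dp": [-0.53,0,0],"dr": [0,0,0],"claw": -1},{"dp": [-0.53,0,0],"dr": [0,0,0],"claw": -1},{"dp": [-0.53,0,0],"dr": [0,0,0],"claw": -1}]}}

```text
time: 10.8
position: [0.5962, -0.0447, 0.1495]
ee_rot: [0.707, 0.0, 0.708, -0.001]
force: [-0.4, -0.3, -5.9]
gripper_width: 0.0143
```

Run:
```python
from h import *
st(); fz(); st()
snap('wrist','w5')
```

```text
t 10.8 p [ 0.5962 -0.0447  0.1495] jawyaw 89.9 xaxis [-0.001 -0.    -1.   ] q [-0.26  0.41  1.53 -0.    1.21 -1.83] F [-0.38 -0.28 -5.94] w 0.0143
F mean [ 0.344  0.12  -5.573] sd [0.4  0.51 0.43]
t 11.4 p [ 0.5975 -0.045   0.1515] jawyaw 89.9 xaxis [ 0.002 -0.001 -1.   ] q [-0.26  0.41  1.53 -0.    1.21 -1.83] F [ 0.03  0.4  -5.17] w 0.0144
```

View pics/w5.png

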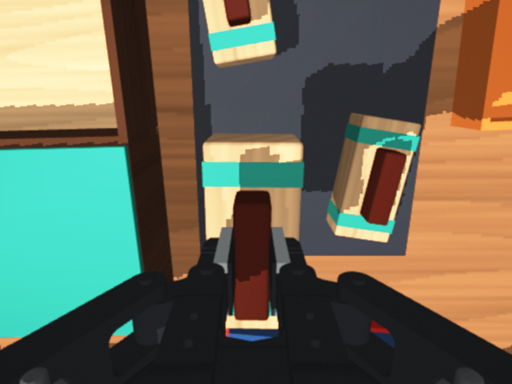

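B weighs about 5.5 N, so 560 g and complete: it goes into the chest. The picture shows it hanging level, rib at (252,255).

Run:
```python
from h import *
delta([.545,-.2,.19],91.4)
```

```text
dp [-0.192 -0.776 -0.261] dr [-0.0125  0.001   0.0007]
```

Call:
{"api": "jog_arm", "payload": {"deltas": [{"dp": [-0.2,-0.05,0],"dr": [0,0,0],"claw": -1},{"dp": [-0.2,-0.2,-0.06],"dr": [0,0,0],"claw": -1},{"dp": [-0.2,-0.35,-0.12],"dr": [0,0,0],"claw": -1},{"dp": [-0.2,-0.5,-0.18],"dr": [0,0,0],"claw": -1},{"dp": [-0.2,-0.65,-0.24],"dr": [-0.0125,0,0],"claw": -1},{"dp": [-0.2,-0.78,-0.26],"dr": [-0.0125,0,0],"claw": -1},{"dp": [-0.2,-0.78,-0.26],"dr": [-0.0125,0,0],"claw": -1}]}}

```text
time: 12.32
position: [0.5448, -0.203, 0.1918]
ee_rot: [0.708, -0.009, 0.706, 0.007]
force: [0.4, 0.1, -5.5]
gripper_width: 0.0142
```

Run:
```python
from h import *
st(); delta([.4946,-.3595,.19],91.4); delta([.4946,-.3595,.051],91.4)
```

```text
t 12.32 p [ 0.5448 -0.203   0.1918] jawyaw 91.2 xaxis [ 0.003 -0.002 -1.   ] q [-0.55  0.34  1.52 -0.    1.28 -2.14] F [ 0.4   0.13 -5.48] w 0.0142
dp [ 0.01  -0.777 -0.268] dr [-0.0013  0.0012  0.0012]
dp [ 0.705 -0.775 -0.27 ] dr [-0.0013  0.0012  0.0012]
```

Call:
{"api": "jog_arm", "payload": {"deltas": [{"dp": [0,-0.2,-0.07],"dr": [0,0,0],"claw": -1},{"dp": [0,-0.4,-0.14],"dr": [0,0,0],"claw": -1},{"dp": [0,-0.6,-0.21],"dr": [0,0,0],"claw": -1},{"dp": [0.01,-0.776,-0.269],"dr": [0,0.001,0.001],"claw": -1},{"dp": [0.01,-0.776,-0.269],"dr": [0,0.001,0.001],"claw": -1},{"dp": [0.2,-0.776,-0.269],"dr": [0,0.001,0.001],"claw": -1},{"dp": [0.35,-0.776,-0.269],"dr": [0,0.001,0.001],"claw": -1},{"dp": [0.5,-0.776,-0.269],"dr": [0,0.001,0.001],"claw": -1},{"dp": [0.6,-0.776,-0.269],"dr": [0,0.001,0.001],"claw": -1},{"dp": [0.66,-0.776,-0.269],"dr": [0,0.001,0.001],"claw": -1},{"dp": [0.69,-0.776,-0.269],"dr": [0,0.001,0.001],"claw": -1},{"dp": [0.7,-0.776,-0.269],"dr": [0,0.001,0.001],"claw": -1}]}}

```text
time: 13.82
position: [0.4952, -0.3596, 0.0524]
ee_rot: [0.707, -0.008, 0.707, 0.008]
force: [-0.3, 0.6, -4.8]
gripper_width: 0.0143
```

Run:
```python
from h import *
st(); snap('wrist','w6')
```

```text
t 13.82 p [ 0.4952 -0.3596  0.0524] jawyaw 91.3 xaxis [ 0.001 -0.001 -1.   ] q [-0.81  0.53  1.59  0.    1.01 -2.4 ] F [-0.32  0.59 -4.75] w 0.0143
```

View pics/w6.png

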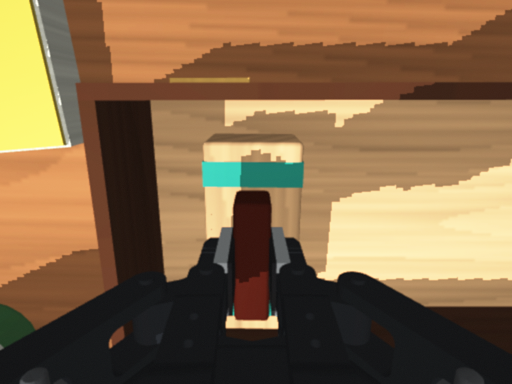

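Call:
{"api": "jog_arm", "payload": {"deltas": [{"dp": [0.006,0,0],"dr": [0,0,0],"claw": -1},{"dp": [0.012,0,0],"dr": [0,0,0],"claw": -1},{"dp": [0.012,0,0],"dr": [0,0,0],"claw": -1},{"dp": [0.01,0,0],"dr": [0,0,0],"claw": -0.3},{"dp": [0.01,0,0],"dr": [0,0,0],"claw": -0.3},{"dp": [0.01,0,0],"dr": [0,0,0],"claw": -0.2},{"dp": [-0.1,0,0],"dr": [0,0,0],"claw": -0.2},{"dp": [-0.35,0,0],"dr": [0,0,0],"claw": -0.1},{"dp": [-0.6,0,0],"dr": [0,0,0],"claw": 0},{"dp": [-0.8,0,0],"dr": [0,0,0],"claw": 0},{"dp": [-0.8,0,0],"dr": [0,0,0],"claw": 0}]}}

```text
time: 15.25
position: [0.4967, -0.3613, 0.2171]
ee_rot: [0.71, -0.01, 0.705, 0.005]
force: [0.5, 0.1, -0.2]
gripper_width: 0.0425
```

Run:
```python
from h import *
st(); snap('wrist','w7'); d=snap('top','top3',crop=(135,140,415,285),scale=2.8); ribs(d)
delta([.5,-.18,.22],95)
```

```text
t 15.25 p [ 0.4967 -0.3613  0.2171] jawyaw 91.3 xaxis [ 0.007 -0.007 -1.   ] q [-0.81  0.38  1.4   0.    1.35 -2.4 ] F [ 0.49  0.08 -0.24] w 0.0425
rib 0.4535 -0.0558 yaw 10.3 47 8
rib 0.5945 0.0548 yaw -9.9 9 48
dp [-0.038  0.897  0.045] dr [-0.0312  0.0008  0.0008]
```

View pics/w7.png

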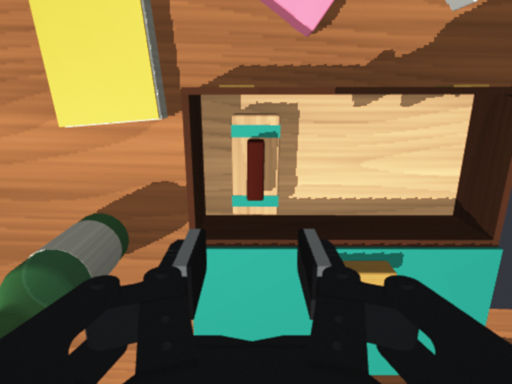

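View pics/top3.png

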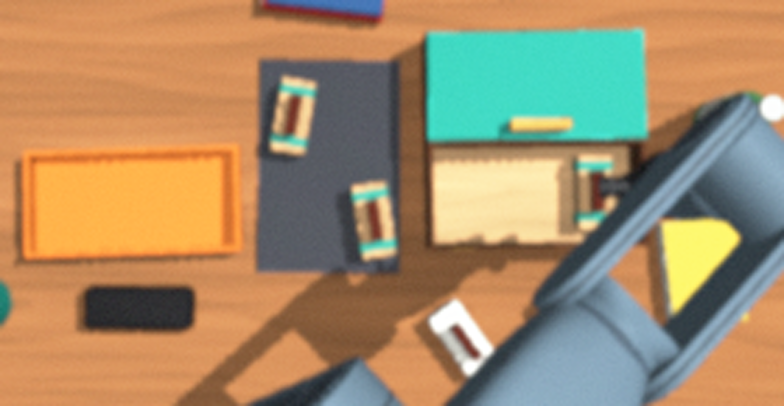

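B lies flat in the chest, its rib at wrist pixel (256,168). Next is C, rib at top crop (374,221), which hasn't moved.

Call:
{"api": "jog_arm", "payload": {"deltas": [{"dp": [-0.05,0.3,0.02],"dr": [-0.03,0,0],"claw": 0.1},{"dp": [-0.05,0.6,0.02],"dr": [-0.03,0,0],"claw": 0.1},{"dp": [-0.05,0.9,0.05],"dr": [-0.03,0,0],"claw": 0.1},{"dp": [-0.05,0.9,0.05],"dr": [-0.03,0,0],"claw": 0.1},{"dp": [-0.05,0.9,0.05],"dr": [-0.03,0,0],"claw": 0.1}]}}

```text
time: 15.98
position: [0.5007, -0.1792, 0.2213]
ee_rot: [0.706, -0.031, 0.706, 0.03]
force: [0.7, -0.5, -0.4]
gripper_width: 0.0467
```

Run:
```python
from h import *
st(); delta([.4546,-.0586,.15],99.7)
```

```text
t 15.97 p [ 0.5007 -0.1792  0.2213] jawyaw 94.9 xaxis [-0.    -0.001 -1.   ] q [-0.55  0.23  1.59 -0.    1.31 -2.21] F [ 0.7  -0.48 -0.41] w 0.0467
dp [ 0.356  0.621 -0.178] dr [-0.0398 -0.0001  0.0005]
```

Call:
{"api": "jog_arm", "payload": {"deltas": [{"dp": [0,0.25,-0.07],"dr": [-0.04,0,0],"claw": 0.1},{"dp": [0.1,0.5,-0.14],"dr": [-0.04,0,0],"claw": 0.1},{"dp": [0.25,0.621,-0.178],"dr": [-0.04,0,0],"claw": 0.1},{"dp": [0.356,0.621,-0.178],"dr": [-0.04,0,0],"claw": 0.1},{"dp": [0.356,0.621,-0.178],"dr": [-0.04,0,0],"claw": 0.1},{"dp": [0.356,0.621,-0.178],"dr": [-0.04,0,0],"claw": 0.1}]}}

```text
time: 16.73
position: [0.4552, -0.0599, 0.1504]
ee_rot: [0.705, -0.06, 0.704, 0.059]
force: [0.9, 0.7, -0.7]
gripper_width: 0.0469
```

Run:
```python
from h import *
st(); fz(); st();
d=snap('wrist','w8'); ribs(d)
delta([.4546,-.0586,.046],99.7)
```

```text
t 16.73 p [ 0.4552 -0.0599  0.1504] jawyaw 99.6 xaxis [ 0.    -0.001 -1.   ] q [-0.37  0.17  1.86 -0.    1.11 -2.11] F [ 0.91  0.68 -0.66] w 0.0469
F mean [-0.051  0.026  0.205] sd [0.44 0.53 0.52]
t 17.32 p [ 0.4545 -0.0585  0.1501] jawyaw 99.7 xaxis [ 0.    -0.001 -1.   ] q [-0.37  0.17  1.86 -0.    1.11 -2.11] F [ 0.4   0.19 -0.29] w 0.0471
rib 0.4525 -0.0584 yaw 9.2 57 15
dp [0.52 0.   0.  ] dr [ 0.0002 -0.      0.0005]
```

View pics/w8.png

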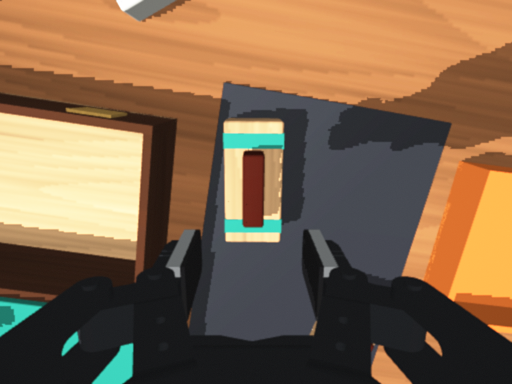

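C is centred: rib at (253,188), fingers centred near column 251. Next I descend, grip and lift.

Call:
{"api": "jog_arm", "payload": {"deltas": [{"dp": [0.2,0,0],"dr": [0,0,0],"claw": 0.1},{"dp": [0.4,0,0],"dr": [0,0,0],"claw": 0.0},{"dp": [0.51,0,0],"dr": [0,0,0],"claw": 0.0},{"dp": [0.52,0,0],"dr": [0,0,0],"claw": 0.0},{"dp": [0.52,0,0],"dr": [0,0,0],"claw": -1},{"dp": [0.52,0,0],"dr": [0,0,0],"claw": -1},{"dp": [0.52,0,0],"dr": [0,0,0],"claw": -1},{"dp": [0.52,0,0],"dr": [0,0,0],"claw": -1},{"dp": [0.52,0,0],"dr": [0,0,0],"claw": -1},{"dp": [0.42,0,0],"dr": [0,0,0],"claw": -1},{"dp": [0.3,0,0],"dr": [0,0,0],"claw": -1},{"dp": [0.15,0,0],"dr": [0,0,0],"claw": -1},{"dp": [0,0,0],"dr": [0,0,0],"claw": -1},{"dp": [0,0,0],"dr": [0,0,0],"claw": -1},{"dp": [0,0,0],"dr": [0,0,0],"claw": -1}], "force": 60}}

```text
time: 19.25
position: [0.4538, -0.0583, 0.1491]
ee_rot: [0.704, -0.06, 0.705, 0.06]
force: [-0.8, 0.2, -2.2]
gripper_width: 0.0142
```

Run:
```python
from h import *
st(); fz(); st();
d=snap('wrist','w9'); delta([.4904,-.1895,.19],91.4)
```

```text
t 19.25 p [ 0.4538 -0.0583  0.1491] jawyaw 99.7 xaxis [-0.001 -0.001 -1.   ] q [-0.37  0.17  1.87 -0.    1.11 -2.11] F [-0.76  0.24 -2.22] w 0.0142
F mean [ 0.104  0.178 -1.51 ] sd [0.6  0.45 0.65]
t 19.85 p [ 0.4545 -0.0585  0.15  ] jawyaw 99.7 xaxis [-0.    -0.001 -1.   ] q [-0.37  0.17  1.86 -0.    1.11 -2.11] F [-0.22 -0.03 -1.28] w 0.0144
dp [-0.199 -0.676  0.066] dr [ 0.0694 -0.      0.0005]
```

View pics/w9.png

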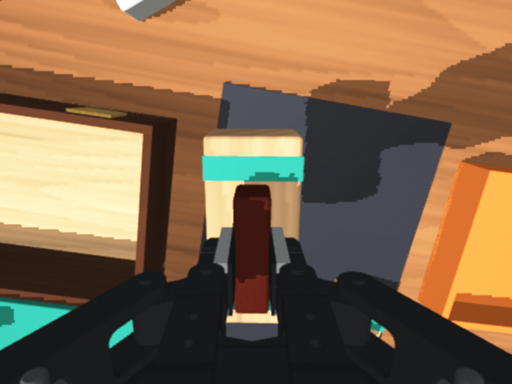

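C weighs about 1.65 N, so 170 g and lighter: it goes into the tray.

Run:
```python
from h import *
delta([.465,.13,.17],92.8)
```

```text
dp [-0.101  0.92   0.211] dr [ 0.0577 -0.      0.0005]
```

Call:
{"api": "jog_arm", "payload": {"deltas": [{"dp": [-0.1,0.15,0.03],"dr": [0.058,0,0],"claw": -1},{"dp": [-0.1,0.32,0.07],"dr": [0.058,0,0],"claw": -1},{"dp": [-0.1,0.5,0.11],"dr": [0.058,0,0],"claw": -1},{"dp": [-0.1,0.68,0.15],"dr": [0.058,0,0],"claw": -1},{"dp": [-0.1,0.84,0.19],"dr": [0.058,0,0],"claw": -1},{"dp": [-0.1,0.92,0.21],"dr": [0.058,0,0],"claw": -1},{"dp": [-0.1,0.92,0.21],"dr": [0.058,0,0],"claw": -1}]}}

```text
time: 20.78
position: [0.4648, 0.1305, 0.1697]
ee_rot: [0.707, -0.018, 0.707, 0.017]
force: [0.2, -0.4, -0.5]
gripper_width: 0.014
```

Run:
```python
from h import *
st(); delta([.4718,.34,.17],92.8)
delta([.4725,.325,.17],92.8)
delta([.4725,.325,.05],92.8)
```

```text
t 20.77 p [0.4648 0.1305 0.1697] jawyaw 92.9 xaxis [-0.    -0.001 -1.   ] q [ 0.04  0.19  1.78 -0.    1.17 -1.58] F [ 0.23 -0.38 -0.5 ] w 0.014
dp [-0.003  1.044  0.088] dr [ 0.0007 -0.0001  0.0007]
dp [-0.003  0.969  0.087] dr [ 0.0007 -0.0001  0.0007]
dp [0.597 0.97  0.087] dr [ 0.0007 -0.0001  0.0007]
```

Call:
{"api": "jog_arm", "payload": {"deltas": [{"dp": [0,0.18,0.02],"dr": [0,0,0],"claw": -1},{"dp": [0,0.36,0.035],"dr": [0,0,0],"claw": -1},{"dp": [0,0.54,0.05],"dr": [0,0,0],"claw": -1},{"dp": [0,0.72,0.065],"dr": [0,0,0],"claw": -1},{"dp": [0,0.88,0.08],"dr": [0,0,0],"claw": -1},{"dp": [0,0.97,0.087],"dr": [0,0,0],"claw": -1},{"dp": [0,0.97,0.087],"dr": [0,0,0],"claw": -1},{"dp": [0.15,0.97,0.087],"dr": [0,0,0],"claw": -1},{"dp": [0.3,0.97,0.087],"dr": [0,0,0],"claw": -1},{"dp": [0.45,0.97,0.087],"dr": [0,0,0],"claw": -1},{"dp": [0.54,0.97,0.087],"dr": [0,0,0],"claw": -1},{"dp": [0.58,0.97,0.087],"dr": [0,0,0],"claw": -1},{"dp": [0.595,0.97,0.087],"dr": [0,0,0],"claw": -1}]}}

```text
time: 22.4
position: [0.4728, 0.3241, 0.0505]
ee_rot: [0.707, -0.018, 0.707, 0.017]
force: [-0.3, -0.1, -1.7]
gripper_width: 0.0142
```

Run:
```python
from h import *
st(); snap('wrist','w10')
```

```text
t 22.4 p [0.4728 0.3241 0.0505] jawyaw 92.8 xaxis [-0.    -0.002 -1.   ] q [ 0.41  0.48  1.7  -0.    0.97 -1.21] F [-0.26 -0.06 -1.75] w 0.0142
```

View pics/w10.png

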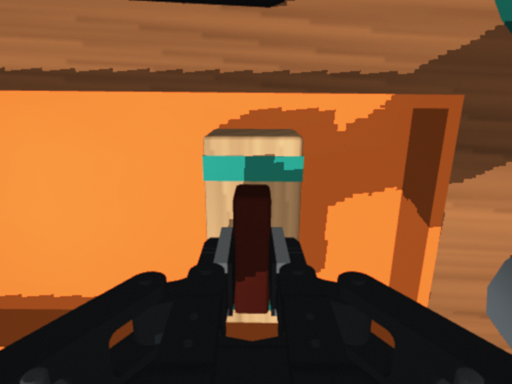

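Call:
{"api": "jog_arm", "payload": {"deltas": [{"dp": [0.006,0,0],"dr": [0,0,0],"claw": -1},{"dp": [0.012,0,0],"dr": [0,0,0],"claw": -1},{"dp": [0.012,0,0],"dr": [0,0,0],"claw": -1},{"dp": [0.01,0,0],"dr": [0,0,0],"claw": -0.3},{"dp": [0.01,0,0],"dr": [0,0,0],"claw": -0.3},{"dp": [0.01,0,0],"dr": [0,0,0],"claw": -0.2},{"dp": [-0.1,0,0],"dr": [0,0,0],"claw": -0.2},{"dp": [-0.35,0,0],"dr": [0,0,0],"claw": -0.1},{"dp": [-0.6,0,0],"dr": [0,0,0],"claw": 0},{"dp": [-0.8,0,0],"dr": [0,0,0],"claw": 0},{"dp": [-0.8,0,0],"dr": [0,0,0],"claw": 0}]}}

```text
time: 23.82
position: [0.4747, 0.3256, 0.2145]
ee_rot: [0.71, -0.017, 0.704, 0.018]
force: [1.0, -0.4, -0.1]
gripper_width: 0.0427
```

Run:
```python
from h import *
st(); snap('wrist','w11'); d=snap('top','top4',crop=(135,140,415,285),scale=2.8); ribs(d)
delta([.55,.13,.2],84)
```

```text
t 23.82 p [0.4747 0.3256 0.2145] jawyaw 92.8 xaxis [ 0.007  0.002 -1.   ] q [ 0.41  0.31  1.5  -0.    1.32 -1.21] F [ 0.98 -0.41 -0.09] w 0.0427
rib 0.5945 0.0555 yaw -9.0 10 48
dp [ 0.054 -0.991  0.338] dr [0.0737 0.0002 0.0007]
```

View pics/w11.png

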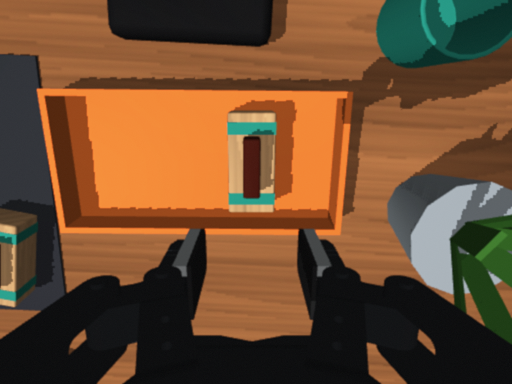

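View pics/top4.png

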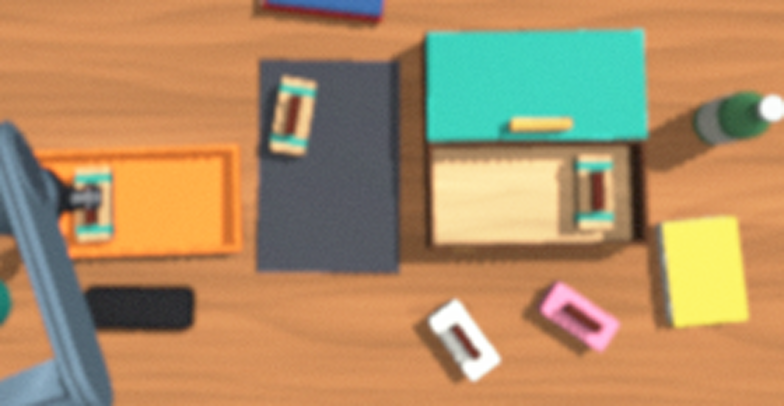

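C lies flat in the tray, rib at (252,167). Only A is left on the mat, at crop (293,115).

Call:
{"api": "jog_arm", "payload": {"deltas": [{"dp": [0,-0.3,0.1],"dr": [0.074,0,0],"claw": 0.1},{"dp": [0,-0.6,0.2],"dr": [0.074,0,0],"claw": 0.1},{"dp": [0.05,-0.98,0.338],"dr": [0.074,0,0],"claw": 0.1},{"dp": [0.05,-0.98,0.338],"dr": [0.074,0,0],"claw": 0.1},{"dp": [0.05,-0.98,0.338],"dr": [0.074,0,0],"claw": 0.1}]}}

```text
time: 24.55
position: [0.5493, 0.1311, 0.199]
ee_rot: [0.705, 0.038, 0.707, -0.039]
force: [-1.1, 0.2, -0.1]
gripper_width: 0.0472
```

Run:
```python
from h import *
st(); delta([.5935,.052,.15],81)
```

```text
t 24.55 p [0.5493 0.1311 0.199 ] jawyaw 83.8 xaxis [-0.003 -0.001 -1.   ] q [ 0.04  0.31  1.55 -0.    1.29 -1.42] F [-1.11  0.21 -0.11] w 0.0472
dp [ 0.245 -0.369  0.263] dr [ 0.0234 -0.0014  0.0008]
```

Call:
{"api": "jog_arm", "payload": {"deltas": [{"dp": [0.05,-0.2,0.13],"dr": [0.023,-0.001,0],"claw": 0.1},{"dp": [0.12,-0.369,0.263],"dr": [0.023,-0.001,0],"claw": 0.1},{"dp": [0.245,-0.369,0.263],"dr": [0.023,-0.001,0],"claw": 0.1},{"dp": [0.245,-0.369,0.263],"dr": [0.023,-0.001,0],"claw": 0.1},{"dp": [0.245,-0.369,0.263],"dr": [0.023,-0.001,0],"claw": 0.1},{"dp": [0.245,-0.369,0.263],"dr": [0.023,-0.001,0],"claw": 0.1}]}}

```text
time: 25.3
position: [0.5939, 0.0531, 0.1512]
ee_rot: [0.705, 0.054, 0.705, -0.055]
force: [0.5, -0.2, 0.4]
gripper_width: 0.0468
```

Run:
```python
from h import *
st(); fz(); st();
d=snap('wrist','w12'); ribs(d)
delta([.5935,.052,.046],81)
```

```text
t 25.3 p [0.5939 0.0531 0.1512] jawyaw 81.1 xaxis [ 0.001 -0.001 -1.   ] q [-0.1   0.4   1.53 -0.    1.21 -1.51] F [ 0.47 -0.16  0.42] w 0.0468
F mean [ 0.096 -0.003 -0.144] sd [0.47 0.57 0.47]
t 25.9 p [0.5935 0.0519 0.1499] jawyaw 81.0 xaxis [-0.001 -0.001 -1.   ] q [-0.1   0.4   1.53 -0.    1.2  -1.51] F [ 0.09 -0.24 -0.54] w 0.0468
rib 0.5944 0.0543 yaw -9.2 15 57
rib 0.56 -0.0975 yaw 0.0 180 23
rib 0.7012 0.0335 yaw 88.7 105 18
dp [0.519 0.001 0.   ] dr [ 0.0003 -0.0004  0.0008]
```

View pics/w12.png

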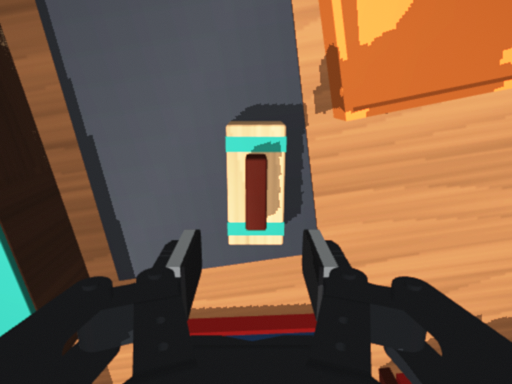

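Rib at (256,190), about 2 mm to the tool's +y. I add a small correction, grip and lift.

Call:
{"api": "jog_arm", "payload": {"deltas": [{"dp": [0.2,0.01,0],"dr": [0,0,0],"claw": 0.1},{"dp": [0.4,0.01,0],"dr": [0,0,0],"claw": 0.0},{"dp": [0.51,0.01,0],"dr": [0,0,0],"claw": 0.0},{"dp": [0.52,0.01,0],"dr": [0,0,0],"claw": 0.0},{"dp": [0.52,0.01,0],"dr": [0,0,0],"claw": -1},{"dp": [0.52,0.01,0],"dr": [0,0,0],"claw": -1},{"dp": [0.52,0.01,0],"dr": [0,0,0],"claw": -1},{"dp": [0.52,0.01,0],"dr": [0,0,0],"claw": -1},{"dp": [0.52,0.01,0],"dr": [0,0,0],"claw": -1},{"dp": [0.42,0,0],"dr": [0,0,0],"claw": -1},{"dp": [0.3,0,0],"dr": [0,0,0],"claw": -1},{"dp": [0.15,0,0],"dr": [0,0,0],"claw": -1},{"dp": [0,0,0],"dr": [0,0,0],"claw": -1},{"dp": [0,0,0],"dr": [0,0,0],"claw": -1},{"dp": [0,0,0],"dr": [0,0,0],"claw": -1}], "force": 60}}

```text
time: 27.82
position: [0.5927, 0.0519, 0.1487]
ee_rot: [0.704, 0.055, 0.706, -0.056]
force: [0.3, -0.1, -1.6]
gripper_width: 0.0146
```

Run:
```python
from h import *
st(); fz(); fz(); st();
d=snap('wrist','w13');
```

```text
t 27.82 p [0.5927 0.0519 0.1487] jawyaw 81.0 xaxis [-0.003 -0.001 -1.   ] q [-0.1   0.4   1.54 -0.    1.2  -1.51] F [ 0.31 -0.09 -1.64] w 0.0146
F mean [ 0.082  0.075 -1.261] sd [0.4  0.37 0.51]
F mean [-0.23   0.282 -1.085] sd [0.6  0.44 0.46]
t 29.02 p [0.5935 0.0519 0.1499] jawyaw 81.0 xaxis [-0.001 -0.001 -1.   ] q [-0.1   0.4   1.53 -0.    1.2  -1.51] F [ 0.53  0.01 -1.13] w 0.0144
```

View pics/w13.png

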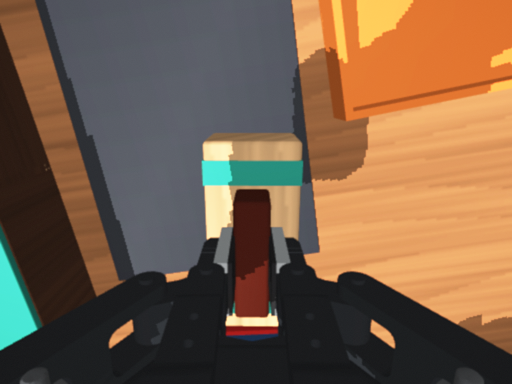

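A weighs about 1.1 N, so 110 g and lighter: it goes into the tray.

Run:
```python
from h import *
delta([.478,.215,.17],92.8);
```

```text
dp [-0.101  0.715 -0.698] dr [-0.098  -0.0005  0.0007]
```

Call:
{"api": "jog_arm", "payload": {"deltas": [{"dp": [-0.1,0.12,-0.12],"dr": [-0.02,0,0],"claw": -1},{"dp": [-0.1,0.26,-0.26],"dr": [-0.04,0,0],"claw": -1},{"dp": [-0.1,0.4,-0.4],"dr": [-0.06,0,0],"claw": -1},{"dp": [-0.1,0.55,-0.54],"dr": [-0.08,0,0],"claw": -1},{"dp": [-0.1,0.67,-0.65],"dr": [-0.098,0,0],"claw": -1},{"dp": [-0.1,0.715,-0.7],"dr": [-0.098,0,0],"claw": -1},{"dp": [-0.1,0.715,-0.7],"dr": [-0.098,0,0],"claw": -1}]}}

```text
time: 29.95
position: [0.4774, 0.2153, 0.1699]
ee_rot: [0.707, -0.018, 0.707, 0.017]
force: [0.1, 0.1, -1.3]
gripper_width: 0.0141
```

Run:
```python
from h import *
st(); delta([.478,.222,.05],92.8); snap('wrist','w14')
```

```text
t 29.95 p [0.4774 0.2153 0.1699] jawyaw 92.8 xaxis [-0.001 -0.002 -1.   ] q [ 0.21  0.26  1.69 -0.    1.19 -1.41] F [ 0.07  0.06 -1.27] w 0.0141
dp [0.6   0.034 0.005] dr [ 0.0004 -0.0004  0.0008]
```

View pics/w14.png

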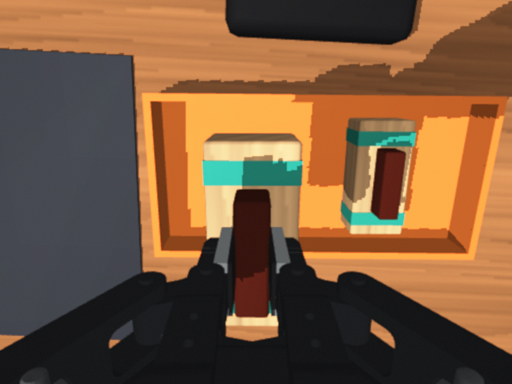

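A is still held level at (252,255) over the left half of the tray. C is on the right at (390,183), well clear. I lower and release.

Call:
{"api": "jog_arm", "payload": {"deltas": [{"dp": [0.15,0.034,0],"dr": [0,0,0],"claw": -1},{"dp": [0.3,0.034,0],"dr": [0,0,0],"claw": -1},{"dp": [0.45,0.034,0],"dr": [0,0,0],"claw": -1},{"dp": [0.54,0.034,0],"dr": [0,0,0],"claw": -1},{"dp": [0.58,0.034,0],"dr": [0,0,0],"claw": -1},{"dp": [0.6,0.034,0],"dr": [0,0,0],"claw": -1},{"dp": [0.608,0.034,0],"dr": [0,0,0],"claw": -1},{"dp": [0.61,0.034,0],"dr": [0,0,0],"claw": -1},{"dp": [0.608,0.034,0],"dr": [0,0,0],"claw": -0.3},{"dp": [0.608,0.034,0],"dr": [0,0,0],"claw": -0.3},{"dp": [0.608,0.034,0],"dr": [0,0,0],"claw": -0.2},{"dp": [0.5,0.034,0],"dr": [0,0,0],"claw": -0.2},{"dp": [0.25,0.034,0],"dr": [0,0,0],"claw": -0.1},{"dp": [0,0.034,0],"dr": [0,0,0],"claw": 0},{"dp": [-0.2,0.034,0],"dr": [0,0,0],"claw": 0},{"dp": [-0.2,0.034,0],"dr": [0,0,0],"claw": 0}]}}

```text
time: 32.0
position: [0.4798, 0.2222, 0.2136]
ee_rot: [0.709, -0.017, 0.704, 0.017]
force: [0.4, 0.5, -1.0]
gripper_width: 0.0429
```

Run:
```python
from h import *
st(); snap('wrist','w15'); d=snap('top','top5',crop=(135,140,415,285),scale=2.8); ribs(d)
delta([.53,.03,.22],45)
```

```text
t 32.0 p [0.4798 0.2222 0.2136] jawyaw 92.8 xaxis [ 0.007 -0.    -1.   ] q [ 0.22  0.23  1.62 -0.    1.29 -1.4 ] F [ 0.37  0.45 -0.97] w 0.0429
dp [-0.05  -0.969  0.216] dr [3.984e-01 2.000e-04 9.000e-04]
```

View pics/w15.png

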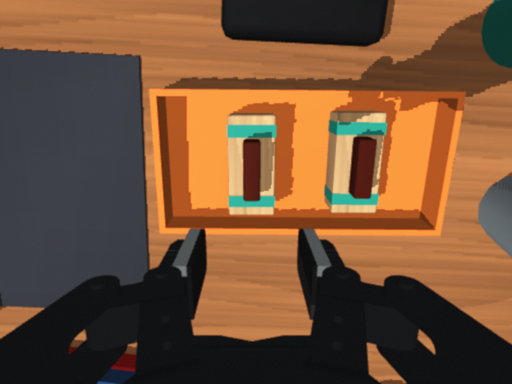

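View pics/top5.png

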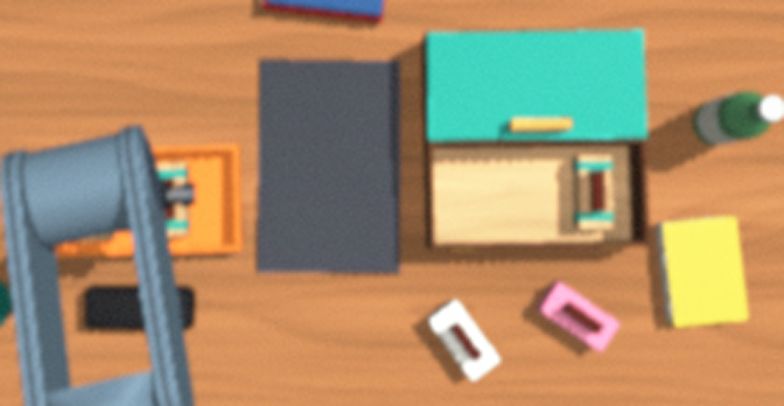

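Both light cases lie flat in the tray at (252,168) and (358,165). The mat is empty and B is in the chest at (597,190). Now I move to the cover grip.

Call:
{"api": "jog_arm", "payload": {"deltas": [{"dp": [-0.1,-0.3,0.06],"dr": [0.4,0,0],"claw": 0},{"dp": [-0.1,-0.6,0.12],"dr": [0.4,0,0],"claw": 0},{"dp": [-0.05,-0.97,0.216],"dr": [0.4,0,0],"claw": 0},{"dp": [-0.05,-0.97,0.216],"dr": [0.4,0,0],"claw": 0},{"dp": [-0.05,-0.97,0.216],"dr": [0.4,0,0],"claw": 0},{"dp": [-0.05,-0.97,0.216],"dr": [0.4,0,0],"claw": 0}]}}

```text
time: 32.85
position: [0.5291, 0.0296, 0.218]
ee_rot: [0.652, 0.271, 0.654, -0.273]
force: [0.2, 0.2, 0.1]
gripper_width: 0.0426
```

Run:
```python
from h import *
st(); delta([.56,-.14,.22],1.4)
```

```text
t 32.85 p [0.5291 0.0296 0.218 ] jawyaw 44.8 xaxis [-0.004 -0.001 -1.   ] q [-0.15  0.23  1.6  -0.    1.31 -0.94] F [0.18 0.17 0.1 ] w 0.0426
dp [-0.01  -0.488  0.711] dr [ 3.617e-01 -3.000e-04  2.100e-03]
```

Call:
{"api": "jog_arm", "payload": {"deltas": [{"dp": [0,-0.25,0.35],"dr": [0.36,0,0.002],"claw": 0},{"dp": [0,-0.49,0.71],"dr": [0.36,0,0.002],"claw": 0},{"dp": [0,-0.49,0.71],"dr": [0.36,0,0.002],"claw": 0},{"dp": [0,-0.49,0.71],"dr": [0.36,0,0.002],"claw": 0},{"dp": [0,-0.49,0.71],"dr": [0.36,0,0.002],"claw": 0},{"dp": [0,-0.49,0.71],"dr": [0.36,0,0.002],"claw": 0}]}}

```text
time: 33.6
position: [0.5594, -0.1392, 0.2175]
ee_rot: [0.508, 0.491, 0.509, -0.492]
force: [-0.8, -0.2, 0.4]
gripper_width: 0.0433
```

Run:
```python
from h import *
st(); delta([.5825,-.2725,.22],1.4);delta([.5825,-.2725,.086],1.4); d=snap('wrist','w16'); print(proj(d,[.5825,-.2725,.105]))
```

```text
t 33.6 p [ 0.5594 -0.1392  0.2175] jawyaw 1.9 xaxis [-0.001  0.001 -1.   ] q [-0.44  0.32  1.49  0.    1.34 -0.47] F [-0.82 -0.2   0.37] w 0.0433
dp [-0.013  0.093  0.67 ] dr [ 0.0044 -0.0005  0.0006]
dp [0.657 0.094 0.671] dr [ 0.0044 -0.0005  0.0006]
[271.77995626 324.91966474]
```

View pics/w16.png

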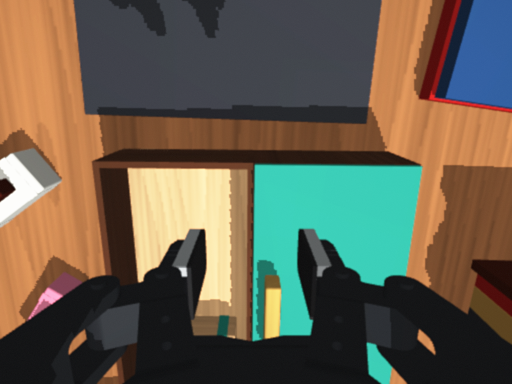

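The bar at (272,310) matches its predicted column of 272. I descend on it.

Call:
{"api": "jog_arm", "payload": {"deltas": [{"dp": [-0.05,0.093,0.3],"dr": [0.004,0,0],"claw": 0},{"dp": [0,0.093,0.6],"dr": [0.004,0,0],"claw": 0},{"dp": [0,0.093,0.671],"dr": [0.004,0,0],"claw": 0},{"dp": [0.2,0.093,0.671],"dr": [0.004,0,0],"claw": 0},{"dp": [0.4,0.093,0.671],"dr": [0.004,0,0],"claw": 0},{"dp": [0.55,0.093,0.671],"dr": [0.004,0,0],"claw": 0},{"dp": [0.63,0.093,0.671],"dr": [0.004,0,0],"claw": 0},{"dp": [0.652,0.093,0.671],"dr": [0.004,0,0],"claw": 0},{"dp": [0.652,0.093,0.671],"dr": [0.004,0,0],"claw": -0.3}], "force": 40}}

```text
time: 34.78
position: [0.583, -0.2725, 0.0882]
ee_rot: [0.506, 0.494, 0.506, -0.494]
force: [0.5, 1.1, 0.3]
gripper_width: 0.0302
```

Run:
```python
from h import *
st(); snap('wrist','w17'); p,R=Rt(); print(p-np.array([.5825,-.2725,.086]))
```

```text
t 34.77 p [ 0.583  -0.2725  0.0882] jawyaw 1.5 xaxis [ 0.  0. -1.] q [-0.61  0.54  1.47  0.    1.13 -0.64] F [0.46 1.07 0.31] w 0.0302
[ 0.00062734 -0.00033907  0.002549  ]
```

View pics/w17.png

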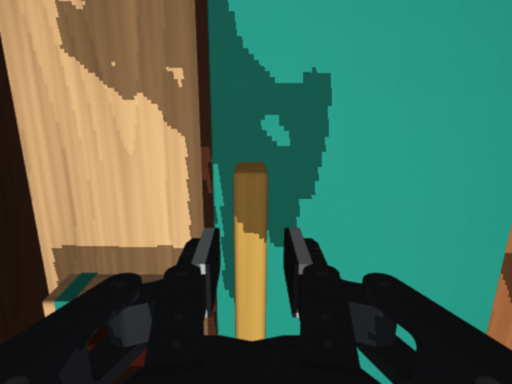

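The bar at (251,265) is centred between the pads. I grip it and slide it home.

Call:
{"api": "jog_arm", "payload": {"deltas": [{"dp": [0.01,0,0],"dr": [0,0,0],"claw": -1},{"dp": [0.01,0,0],"dr": [0,0,0],"claw": -1},{"dp": [0.01,0,0],"dr": [0,0,0],"claw": -1},{"dp": [0.01,-0.08,0],"dr": [0,0,0],"claw": -1},{"dp": [0.01,-0.16,0],"dr": [0,0,0],"claw": -1},{"dp": [0.01,-0.24,0],"dr": [0,0,0],"claw": -1},{"dp": [0.01,-0.32,0],"dr": [0,0,0],"claw": -1},{"dp": [0.01,-0.4,0],"dr": [0,0,0],"claw": -1},{"dp": [0.01,-0.48,0],"dr": [0,0,0],"claw": -1},{"dp": [0.01,-0.56,0],"dr": [0,0,0],"claw": -1},{"dp": [0.01,-0.62,0],"dr": [0,0,0],"claw": -1},{"dp": [0.01,-0.66,0],"dr": [0,0,0],"claw": -1},{"dp": [0.01,-0.66,0],"dr": [0,0,0],"claw": -1}]}}

```text
time: 36.45
position: [0.4509, -0.2764, 0.0883]
ee_rot: [0.507, 0.494, 0.505, -0.494]
force: [-1.5, 2.0, 10.7]
gripper_width: 0.0131
```

Call:
{"api": "jog_arm", "payload": {"deltas": [{"dp": [0,-0.015,0],"dr": [0,0,0],"claw": -1},{"dp": [0,-0.03,0],"dr": [0,0,0],"claw": -1},{"dp": [0,-0.045,0],"dr": [0,0,0],"claw": -1},{"dp": [0,-0.045,0],"dr": [0,0,0],"claw": -1}]}}

```text
time: 36.95
position: [0.4415, -0.2766, 0.0883]
ee_rot: [0.507, 0.494, 0.505, -0.494]
force: [-0.6, 1.5, 1.1]
gripper_width: 0.013
```

Call:
{"api": "jog_arm", "payload": {"deltas": [{"dp": [0,-0.01,0],"dr": [0,0,0],"claw": -1},{"dp": [0,-0.02,0],"dr": [0,0,0],"claw": -1},{"dp": [0,-0.02,0],"dr": [0,0,0],"claw": -1}]}}

```text
time: 37.33
position: [0.4374, -0.2767, 0.0884]
ee_rot: [0.507, 0.494, 0.505, -0.494]
force: [0.6, 0.8, 0.8]
gripper_width: 0.013
```

Call:
{"api": "jog_arm", "payload": {"deltas": [{"dp": [0,-0.01,0],"dr": [0,0,0],"claw": -1},{"dp": [0,-0.02,0],"dr": [0,0,0],"claw": -1},{"dp": [0,-0.02,0],"dr": [0,0,0],"claw": -1}]}}

```text
time: 37.7
position: [0.4373, -0.2768, 0.0884]
ee_rot: [0.509, 0.496, 0.503, -0.492]
force: [17.1, 3.3, -8.2]
gripper_width: 0.0131
```

Call:
{"api": "jog_arm", "payload": {"deltas": [{"dp": [0,-0.01,0],"dr": [0,0,0],"claw": -1},{"dp": [0,-0.02,0],"dr": [0,0,0],"claw": -1},{"dp": [0,-0.02,0],"dr": [0,0,0],"claw": -1}]}}

```text
time: 38.08
position: [0.4373, -0.2767, 0.0884]
ee_rot: [0.511, 0.498, 0.501, -0.491]
force: [18.2, 4.5, -10.2]
gripper_width: 0.013
```

Home stop felt: +18 N with no motion at x = 0.4373, and total travel was 145.2 mm. I release and rise.

Call:
{"api": "jog_arm", "payload": {"deltas": [{"dp": [0,0,0],"dr": [0,0,0],"claw": -0.3},{"dp": [0,0,0],"dr": [0,0,0],"claw": -0.2},{"dp": [0,0,0],"dr": [0,0,0],"claw": -0.1},{"dp": [0,0,0],"dr": [0,0,0],"claw": 0},{"dp": [-0.1,0,0],"dr": [0,0,0],"claw": 0},{"dp": [-0.3,0,0],"dr": [0,0,0],"claw": 0},{"dp": [-0.6,0,0],"dr": [0,0,0],"claw": 0},{"dp": [-0.8,0,0],"dr": [0,0,0],"claw": 0},{"dp": [-0.8,0,0],"dr": [0,0,0],"claw": 0}]}}

```text
time: 39.2
position: [0.4359, -0.2778, 0.2523]
ee_rot: [0.513, 0.498, 0.498, -0.491]
force: [0.9, -0.5, 0.1]
gripper_width: 0.043
```

Run:
```python
from h import *
st(); snap('scene','s2',scale=1.5); snap('wrist','w18')
d=snap('top','top6',scale=1.5)
print('cover',blobs(rect(d,.081),(78,120,120),(95,255,255),5000))
print('grip',blobs(rect(d,.105),(18,80,120),(32,255,255),300))
```

```text
t 39.2 p [ 0.4359 -0.2778  0.2523] jawyaw 1.3 xaxis [ 0.022 -0.008 -1.   ] q [-0.79  0.17  1.6   0.01  1.35 -0.82] F [ 0.87 -0.46  0.06] w 0.043
cover [(0.4917, -0.2744, np.float32(-88.8), 147, 293)]
grip [(0.436, -0.2706, np.float32(-88.4), 14, 71), (0.4722, 0.2961, np.float32(2.2), 53, 18), (0.4785, 0.1984, np.float32(3.2), 54, 18), (0.4649, 0.3346, np.float32(2.1), 112, 95), (0.468, 0.263, np.float32(-1.6), 41, 113), (0.4715, 0.175, np.float32(0.0), 113, 56)]
```

View pics/s2.png

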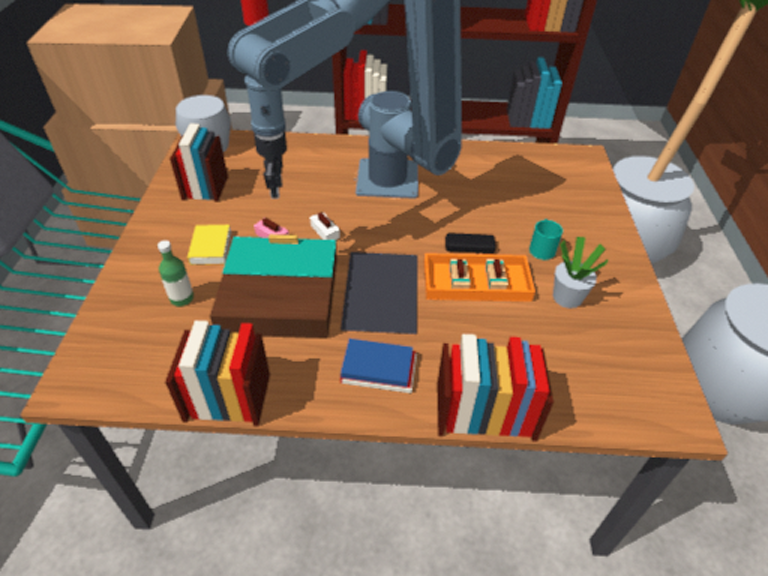

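View pics/top6.png

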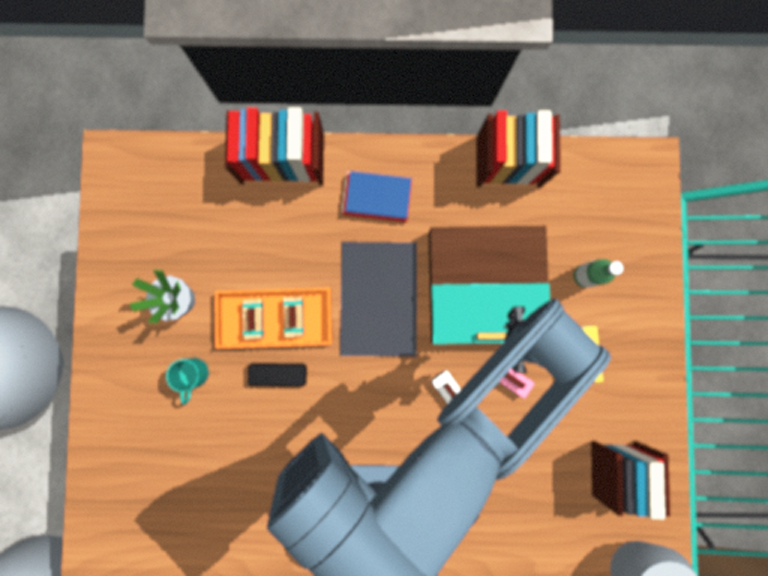

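View pics/w18.png

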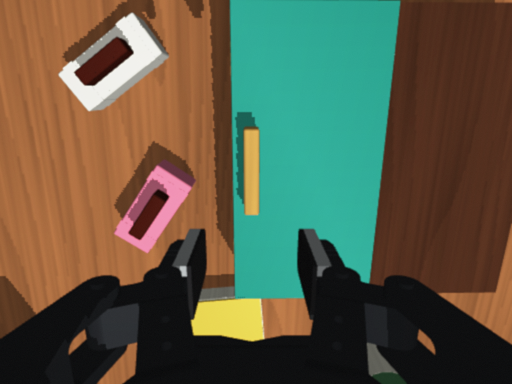

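The cover is home: its centre is at x = 0.4917, with the origin estimated at 0.4925. Both light cases are flat in the tray at (251,320) and (292,318), the mat is empty, the other things look unmoved and the gripper is clear. I hand in.

Run:
```python
from h import *
print(close_job())
```

```text
the job is handed in; nothing more can be done
None
```

The job is handed in at about 39 s of the 208 s allowed. I opened the chest to its rear stop and sorted the three cases that were there.

| Case start position | Weight felt | Put in |
|---|---|---|
| Rear of the mat, chest side | about 560 g | chest |
| Front of the mat, chest side | about 170 g | tray |
| Rear of the mat, tray side | about 110 g | tray |

**Cover:** I slid it home until it met its stop. The force reached about 18 N with no further motion after 145.2 mm of travel. Then I let go and rose clear.

**Last checks:**
- The top view puts the cover's centre within about 1 mm of its home position.
- Both light cases lie flat in the tray with the rib up, and the mat is empty.
- The case in the chest was last seen lying flat and upright just before I shut the cover, so it was not checked after that.
- The other things look where they were at the start.

No check failed. I noticed no knocked case and no slackening grip. One force reading while I carried the 170 g case was lower than expected (0.5 N), but later readings matched its weight again, so I put it down to sensor noise.

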